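# Snap the rotor onto the mini centrifuge

## Task

Get the mini centrifuge ready: lift its clear lid all the way back until it rests open on its stop, then take the blue round six-place rotor by its knob and press it down onto the drive spindle until it snaps past the spring balls and sits fully home. Do not let go: finish with the rotor held or pushed down firmly on its seat, and keep that push on. Leave the grey strip rotor and the other things on the bench where they are.

Things in the scene. Friction and masses are not known exactly. Their poses are not given: they have to be found in the camera images.
- centrifuge: white mini centrifuge, fixed: round housing 146 mm wide, rim at z = 86 mm, low front console (43 mm high, reaching to x = -96), hinge block behind. Origin: centre of the underside, on the bowl's axis; x points from the console (facing the robot, turned up to 20 degrees) to the hinge, z up. Bowl open above, 112 mm wide, 42 mm deep, drive spindle in its middle
- centrifuge_lid (a joint): hinge of the clear domed lid, rad: 0 closed, grows as the lid is lifted, 1.83 resting open on its stop. The 120 g lid falls shut if let go below about 1.2 and falls, damped, open onto its stop beyond that; lifting takes about 1 N at the tab
- lid_hinge (a point): middle of the hinge axis, which runs along the centrifuge's y: 74 mm behind the bowl's axis, 88 mm above the bench. The lid turns about it, its front edge going up and back
- lid_tab (a point): grip point of the blue-grey finger tab jutting forward from the lid's rim: a bar 18 mm wide (along the hinge direction), 10 mm thick, free from 22 mm behind to 14 mm ahead of this point. Closed, the point is 94 mm above the bench, 164 mm in front of the hinge, 6 mm above the hinge's height, with 50 mm of air below. Pinched across its width it can turn between the fingers
- drive_seat (a point): centre of the top face of the drive flange (30 mm aluminium disc), 52 mm above the bench on the bowl's axis, z up; the rotor's underside rests here when fully home. A steel spindle stands on it, 12 mm thick, 26 mm high, tapered nose; four spring balls look out of its sides 10 mm above this point
- rotor_knob (a point): knurled grip knob of the blue round rotor, 22 mm across: the point on its axis 52 mm above the rotor's underside; the knob goes on 14 mm above this point and is clear of the dish for 20 mm below it. z up. The rotor is a dish 87 mm wide, 32 mm high, with six slanted tube wells; about 120 g; it starts upright on the bench and goes on at any turn
- round_rotor: the same rotor; origin at the centre of its underside, in the bore's flared mouth (20 mm, lip 14.4 mm). Lowered on the spindle it stops on the spring balls with its underside 10 mm above the seat; resistance rises to 8 to 12 N as it is pressed over them and drops suddenly to nothing some 5 to 7 mm above the seat; it then slips home easily until it meets the flange, which is rigid
- drive_hub: the drive flange with the spindle (fixed in the centrifuge); same origin and axes as drive_seat
- strip_rotor_knob (a point): knob of the other rotor, to be left alone: grey, 84 x 70 mm, two straight bars with eight small holes each and a knob of the same shape and height as the blue one's
- timer: white bench timer, 62 x 68 x 22 mm, bystander; origin at its underside
- cup: specimen cup with an orange lid, 66 mm wide, 70 mm high, bystander; origin at its underside
- pad: pink note pad, 68 x 68 x 16 mm, bystander; origin at its underside
- labels: blue and white label box, 34 x 40 x 66 mm, bystander; origin at its underside
- marker: black and white fibre marker lying on the bench, 131 mm long, 15 mm wide, bystander; origin at its underside
Not all that is in view belongs to the job. Of the things that look like the round_rotor, the largest one is meant.

How it is judged:
By the outcome, as a careful person would: the job done as asked, in the order asked, and still so for the second after the job is handed in, while the arm keeps its last pose, push and grip.
It also fails if it takes over 64 s, if anything falls off the work surface, if the arm or the gripper's body presses on something with over 40 N, if the wrist force passes 120 N, or if a joint passes its speed limit or range.

## Robot

A 6-joint arm with a two-finger parallel gripper is mounted at the origin on a cart in front of the work surface, level with it; the furniture and walls round the work are solid. World frame = base frame: x ahead of the robot, y to its left, z up, the work surface at z = 0. Lengths are in mm, angles in rad, forces in N, time in s.
With the tool pointing down it reaches from about 375 to 975 mm from the base axis. Payload 3.8 kg.
Tool frame: the origin (TCP) lies between the finger pads; the fingertips stand 25 mm ahead of it and the grasp point (between the pads) lies 6 mm ahead of it; z points along the fingers, y is the line along which they close (so a half turn about z gives the same grasp; the last joint's range is limited). The gripper opens to 85 mm and grips with 20 to 120 N. Pads are 22 mm wide; open, the fingers measure 114 mm over their backs; the gripper's body (76 mm by 85 mm) begins 54 mm behind the grasp point. The pads swing forward as they close: fully open they stand 13 mm farther back than shut.
Start: joints at [1.303, 0.264, 1.604, -0, 1.274, -0.037], TCP at [154.409, 657.097, 256.28] pointing down, gripper open.
Joint ranges: [-2.63, 2.63], [-0.94, 2.18], [0.31, 2.57], [-1.31, 4.45], [0, 2.66], [-2.55, 2.55]. Speed limits (rad/s): [2.57, 2.57, 3.14, 3.14, 3.14, 3.14].

## Interface

Orientations are given as a unit quaternion [w, x, y, z].
In Python, from bench import arm, release, grab, kinematics, status, optics gives the robot as it stands. Calls block until the motion is done:
- arm.reach(position, orientation): joint-space move of the TCP to a pose.
- arm.movel(position, rate=150, orientation=None): straight line of the TCP; orientation=None keeps the orientation; rate is the mean speed in mm/s.
- arm.move_joints(angles): joint-space move.
- release() and grab(effort=None): open the fingers fully, or close them until they stop; effort is the grip in N (None keeps the last).
- arm.pause(seconds).
- kinematics.inverse_kinematics(position, orientation): joint angles nearest the present ones, or None.
- status.read_state(): the state.
- optics.get_image(name): name is "scene" or "top" or "wrist"; returns the picture (420x560x3 uint8, blue, green, red); there is no depth.
- optics.calibration(name): a dict with "vfov" (degrees; the focal length in pixels is half the picture's height over the tangent of half this angle, whatever the lens; pixels are square), "cx", "cy" (the principal point, pixels), "R" (3x3) and "t" (3): a world point X has camera coordinates R X + t. Camera axes: x right, y down, z forward; pixel columns grow to the right and rows downward; lengths in mm; the calibration is good to about 2 mm. A picture is of the moment at which its call begins: read the wrist's pose just before it. calibration takes no time and is no camera call; for the wrist camera it gives the pose at the moment of the call.
A pose or a line that the arm cannot do raises arm.IKError and nothing moves.
- arm.hand_in(): hands the job in; it is judged then, once.
Trained networks look in the newest picture that a camera, given by its name, has taken for a name from the list of things; names that differ only in an ending like _2 or _b are one class to them, and where a whole thing is asked for, a point or a joint stands for the part that bears it (a point fixed in the world has none). Each returns a list of dicts, best first, with "conf" (0 to 1); they miss things now and then, are a little off and sometimes report something else, mostly with a low value. They report only what shows in the picture. A call takes as long as a camera call. They do not tell look-alikes from the thing itself.
- optics.search_frame(camera, name): "position" ([column, row] in pixels, amid what is visible of it).
- optics.cut_out(camera, name): "region" (420x560 bool, what is visible of it) and "position" ([column, row] in pixels, amid what is visible of it).
The state is a dict: "time_s": time; "joint_positions": joint angles; "qd": joint speeds; "tau": joint torques, N m; "tcp_pos": TCP position; "tool_rot": TCP orientation; "force": force on the tool from outside, world axes, zero at the start; "torque": the same for the moment, N m; "width": finger opening in mm; "finger_force": force on a finger pad.
Only numpy, scipy, OpenCV 4.12 (cv2) and the standard library are available. Lean on these libraries where they do the work, as an engineer would, in place of code of your own. Each camera call takes 0.05 s, during which the arm holds its last target. There are 200 camera calls.

## Working session

There is one attempt and no reset: what is moved stays moved. The work goes in short steps, each a Python script; the robot and the scene stay as the last script left them, time stands still between calls to the robot, and variables do not carry over. Pictures are saved under pics/ and viewed, at most 10 in all, crops included, and the job is handed in when it is done.

```bash
ls; mkdir -p pics; python3 - <<'E'
from bench import arm,status,optics
import cv2,numpy as np
a=optics.get_image("scene");b=optics.get_image("top")
for n,i in(("scene",a),("top",b)): cv2.imwrite(f"pics/{n}0.png",i)
for n in("scene","top"):
    c=optics.calibration(n);print(n,c)
    for o in("round_rotor","rotor_knob","strip_rotor_knob","centrifuge","lid_tab","drive_hub","cup","timer","pad","labels","marker"):
        print(o,[(np.round(d["position"]).tolist(),round(d["conf"],2)) for d in optics.search_frame(n,o)])
print(status.read_state())
E
```

```text
pics
scene {'vfov': 56.54053783486786, 'cx': 282.37163158834466, 'cy': 209.62124960584111, 'R': array([[ 0.90020675, -0.43525442, -0.01346818],
       [-0.36108734, -0.72881036, -0.58176575],
       [ 0.24340036,  0.52857265, -0.81324487]]), 't': array([-533.29402517,  240.06707522, 1020.68278816])}
round_rotor [([216.0, 160.0], 0.98), ([234.0, 182.0], 0.72), ([176.0, 158.0], 0.69)]
rotor_knob [([219.0, 160.0], 0.72), ([179.0, 155.0], 0.69), ([236.0, 182.0], 0.58)]
strip_rotor_knob [([298.0, 318.0], 0.63)]
centrifuge [([254.0, 207.0], 0.56)]
lid_tab [([259.0, 199.0], 0.8), ([298.0, 321.0], 0.43), ([384.0, 316.0], 0.23)]
drive_hub [([274.0, 135.0], 0.41)]
cup [([274.0, 136.0], 0.81)]
timer [([244.0, 131.0], 0.77), ([386.0, 312.0], 0.48)]
pad [([383.0, 315.0], 0.88)]
labels [([381.0, 265.0], 0.9)]
marker [([367.0, 371.0], 0.78), ([222.0, 158.0], 0.21)]
top {'vfov': 46.14140961724184, 'cx': 279.8009620135219, 'cy': 213.85755407173656, 'R': array([[ 0.23068499, -0.97297536,  0.0101682 ],
       [-0.89888824, -0.21709718, -0.38061626],
       [ 0.37253773,  0.07866239, -0.92467717]]), 't'
[... 613 characters left out ...]
 0.42)]
{'time_s': 1.2, 'joint_positions': array([ 1.30308640e+00,  2.63879055e-01,  1.60404042e+00, -1.47610589e-05,
        1.27369217e+00, -3.68734016e-02]), 'qd': array([ 0.0002991 ,  0.00110236, -0.00070318, -0.00056894, -0.00200076,
       -0.00250258]), 'tau': array([ 4.32783336e-04, -5.15087521e+01, -3.67725456e+01, -8.26860492e-05,
        7.35634949e-04,  1.47486162e-05]), 'tcp_pos': array([154.41735817, 657.07676651, 256.27198219]), 'tool_rot': array([ 5.53465281e-06,  1.15160032e-01,  9.93346952e-01, -1.04582855e-05]), 'force': array([-0.28433335,  0.15720519,  0.73711057]), 'torque': array([-0.01598252, -0.00761361, -0.02640198]), 'finger_force': 0.0, 'width': 85.40103833006688}
```

```bash
python3 - <<'E'
import cv2,numpy as np
a=cv2.imread("pics/scene0.png");b=cv2.imread("pics/top0.png")
A=cv2.resize(a[90:240,140:340],None,fx=2,fy=2,interpolation=3);B=cv2.resize(b[140:290,130:330],None,fx=2,fy=2,interpolation=3)
t=np.vstack([cv2.resize(np.hstack([a,b]),(800,300)),np.hstack([A,B])])
cv2.imwrite("pics/m0.png",t)
E
```

```text
(no output)
```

View pics/m0.png

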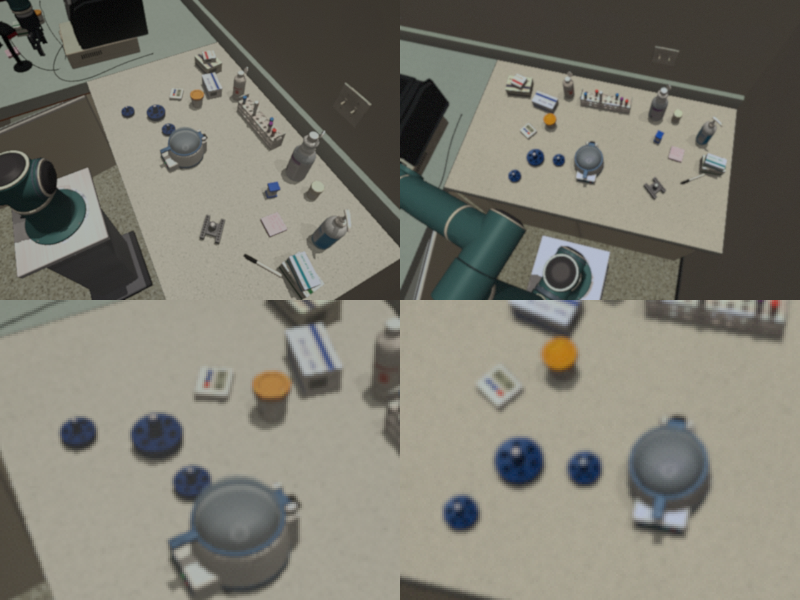

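The large blue rotor is at scene (216,160) / top (188,222). Smaller look-alikes are at scene (234,182) and (176,158), top (222,224) and (160,247). The grey strip rotor is at scene (298,318) / top (355,262). The lid tab is at scene (230,211) / top (258,245). I choose the large one, and will check it with the wrist camera.

```bash
cat > h.py <<'E'
from bench import arm,release,grab,kinematics,status,optics
import cv2,numpy as np
from scipy.spatial.transform import Rotation as Ro
def ray(c,p):
    f=210/np.tan(np.radians(c["vfov"]/2)); d=np.array([(p[0]-c["cx"])/f,(p[1]-c["cy"])/f,1.])
    return -c["R"].T@c["t"], c["R"].T@d/np.linalg.norm(d)
def proj(c,X):
    f=210/np.tan(np.radians(c["vfov"]/2)); v=c["R"]@np.asarray(X,float)+c["t"]; return np.array([c["cx"],c["cy"]])+f*v[:2]/v[2]
def tri(obs):
    A=np.zeros((3,3));b=np.zeros(3);R=[ray(c,p) for c,p in obs]
    for o,d in R: P=np.eye(3)-np.outer(d,d);A+=P;b+=P@o
    X=np.linalg.solve(A,b); return X,[round(float(np.linalg.norm((np.eye(3)-np.outer(d,d))@(X-o))),1) for o,d in R]
def plane(c,p,z):
    o,d=ray(c,p); return o+d*(z-o[2])/d[2]
def quat(yaw,tilt=0):  # tool down, closing (y) axis direction at yaw; tilt about closing axis
    y=np.array([np.cos(yaw),np.sin(yaw),0]);z=np.array([0,0,-1.]);x=np.cross(y,z)
    q=(Ro.from_rotvec(tilt*y)*Ro.from_matrix(np.c_[x,y,z])).as_quat(); return q[[3,0,1,2]]
E
python3 - <<'E'
from h import *
s=optics.calibration("scene");t=optics.calibration("top")
for n,p,q in(("big",(217.5,157),(189,221)),("sm1",(235,182),(221.5,223)),("sm2",(178,156),(159,246)),("tab",(230,211),(258,245)),("lid",(259,199),(264,220)),("strip",(298,318),(355,262)),("cup",(274,136),(208,167)),("timer",(244,131),(179,182))):
    print(n,*tri([(s,p),(t,q)]))
w=optics.calibration("wrist");st=status.read_state();q=st["tool_rot"]
T=Ro.from_quat(q[[1,2,3,0]]).as_matrix()
print(w["vfov"],w["R"]@T,T.T@(-w["R"].T@w["t"]-st["tcp_pos"]))
E
```

```text
big [500.64261018 303.45259421  18.50749239] [1.3, 1.3]
sm1 [519.9757917  191.15047137   5.59878903] [3.3, 3.3]
sm2 [387.91859445 379.13624102   7.33173502] [1.1, 1.1]
tab [449.87208406  37.02139289  80.33983226] [0.1, 0.1]
lid [539.7901139   38.85499885  81.94930957] [1.1, 1.1]
strip [ 492.45734261 -295.03791652    8.61713761] [1.2, 1.2]
cup [706.8211973  292.68309455  38.66387039] [4.3, 4.3]
timer [633.03800932 383.65745618  16.49590606] [4.6, 4.6]
59.36398819068113 [[ 9.92676986e-04  9.99998554e-01  1.38088461e-03]
 [-9.61082759e-01  1.33552625e-03 -2.76257392e-01]
 [-2.76258836e-01 -1.05291004e-03  9.61082695e-01]] [  68.9418205     0.37515633 -118.18606075]
```

```bash
python3 - <<'E'
from h import *
import pickle
D=[]
for k,p in enumerate([(480,250,300),(480,80,300)]):
    arm.reach(p,quat(np.pi/2)); arm.pause(.2)
    c=optics.calibration("wrist");im=optics.get_image("wrist");cv2.imwrite(f"pics/w{k}.png",im);D.append(c)
    for o in("rotor_knob","round_rotor","lid_tab","centrifuge","drive_hub"):
        print(k,o,[(np.round(d["position"],1).tolist(),round(d["conf"],2)) for d in optics.search_frame("wrist",o)])
pickle.dump(D,open("D.pkl","wb"));print(status.read_state()["time_s"])
a=cv2.imread("pics/w0.png");b=cv2.imread("pics/w1.png");cv2.imwrite("pics/m1.png",cv2.resize(np.hstack([a,b]),(800,300),interpolation=3))
E
```

```text
0 rotor_knob [([392.6, 83.4], 0.81), ([322.2, 190.9], 0.79), ([221.2, 203.2], 0.7), ([50.0, 240.0], 0.7)]
0 round_rotor [([219.2, 201.9], 0.77), ([396.2, 82.3], 0.66)]
0 lid_tab [([51.9, 240.5], 0.67)]
0 centrifuge [([70.2, 226.5], 0.96)]
0 drive_hub []
1 rotor_knob [([372.6, 202.6], 0.94), ([476.0, 189.0], 0.59), ([541.3, 85.2], 0.57)]
1 round_rotor [([545.9, 84.0], 0.91), ([477.4, 189.0], 0.87), ([369.3, 203.9], 0.75)]
1 lid_tab [([225.2, 237.3], 0.65)]
1 centrifuge [([232.1, 225.4], 0.85)]
1 drive_hub []
4.8083
```

View pics/m1.png

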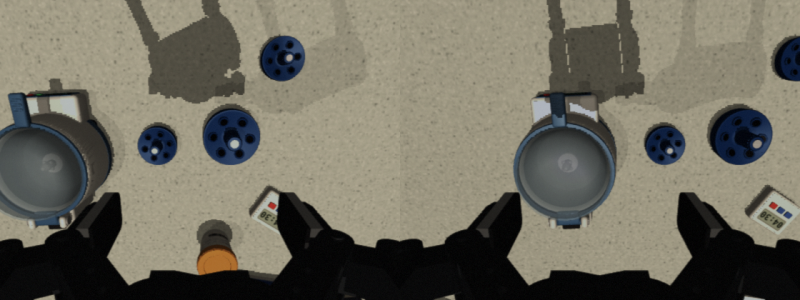

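The rotor knob (largest rotor) is at w0 (328,202), w1 (500,203). The tab tip is at w0 (28,134), w1 (221,133). Zooming in to refine and confirm the choice.

```bash
python3 - <<'E'
import cv2,numpy as np
a=cv2.imread("pics/w0.png");b=cv2.imread("pics/w1.png")
f=lambda i,x,y:cv2.resize(i[y:y+100,x:x+130],None,fx=3,fy=3,interpolation=2)
cv2.imwrite("pics/m2.png",np.vstack([np.hstack([f(a,0,110),f(b,170,110)]),np.hstack([f(a,270,145),f(b,430,145)])]))
E
```

```text
(no output)
```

View pics/m2.png

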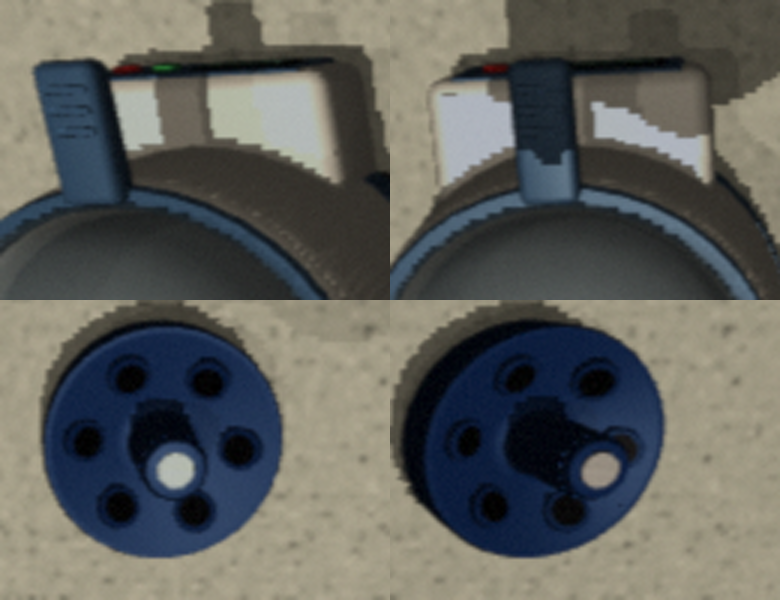

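```bash
python3 - <<'E'
from h import *
import pickle
a,b=pickle.load(open("D.pkl","rb"))
for n,p,q in(("knobtop",(328.7,201.7),(500,201.7)),("tip",(23.3,131),(221.3,130)),("root",(32.3,176),(223.3,175.7))): print(n,*tri([(a,p),(b,q)]))
print(plane(b,(160,240),90),plane(b,(302,240),90),plane(b,(231,305),90), plane(b,(234,318),88))
E
```

```text
knobtop [503.63855901 299.62738094  65.96655572] [0.1, 0.1]
tip [433.29372446  31.87360481  97.16604   ] [0.4, 0.4]
root [472.70716833  31.93531784  96.40586013] [0.1, 0.1]
[535.92230505 -31.54917373  90.        ] [535.46614734 103.26687795  90.        ] [605.05286062  33.59363119  90.        ] [621.10527541  35.86932018  88.        ]
```

```bash
python3 - <<'E'
from h import *
psi=.025; q=quat(np.pi/2+psi); e=np.array([np.cos(psi),np.sin(psi),0]);ez=np.array([0,0,1.])
G=np.array([447.3,32.2,94]); H=G+164*e-6*ez
arm.reach(G+[0,0,66],q); arm.movel(G+[0,0,6],120)
s=status.read_state();print("pre",s["tcp_pos"].round(1),s["force"].round(1))
grab(40); s=status.read_state();print("grip",s["width"],s["finger_force"],s["force"].round(1))
if s["width"]<14: raise SystemExit("no grip")
R=np.hypot(164,6);f0=np.arctan2(6,164)
for th in np.linspace(0,1.79,11)[1:]:
    P=H+R*(-np.cos(th+f0)*e+np.sin(th+f0)*ez)+[0,0,6]
    arm.movel(P,130); s=status.read_state();print(round(th,2),s["force"].round(1),round(s["width"],1),(s["tcp_pos"]-P).round(1))
cv2.imwrite("pics/s1.png",optics.get_image("scene")[90:240,140:340]);print(s["time_s"])
E
```

```text
pre [448.5  32.4 101.1] [0.3 0.2 0.2]
grip 17.741826723610554 40.579594373703 [-1.3 -5.6  2.9]
0.18 [ 0.2 -5.7 -2. ] 17.5 [ 0.1 -1.1  0.3]
0.36 [-0.  -5.1 -1.9] 17.3 [-0.  -0.9  0.2]
0.54 [-0.3 -5.7  0.3] 17.1 [-0.  -0.6  0.1]
0.72 [ 0.4 -5.2 -0.2] 17.3 [ 0.1 -0.2 -0.2]
0.9 [ 1.1 -2.3 -1. ] 17.1 [-0.   0.3 -0.5]
1.07 [ 1.8  1.2 -4. ] 16.9 [-0.1  0.7 -0.7]
1.25 [ 0.8  5.1 -5.6] 16.9 [-0.3  1.2 -0.7]
1.43 [-1.3  7.2 -3.9] 17.3 [-0.6  1.8 -0.7]
1.61 [-0.9  9.1 -2.9] 17.2 [-0.9  2.5 -0.5]
1.79 [-1.1 10.8 -2.4] 17.4 [-0.8  3.1 -0.3]
10.4917
```

```bash
python3 - <<'E'
from h import *
import pickle
release(); s=status.read_state(); p=s["tcp_pos"]; print(p.round(1),s["force"].round(1))
arm.movel(p+[0,0,65],200)
D=[]
for k,p in enumerate([(480,-40,300),(480,110,300)]):
    arm.reach(p,quat(np.pi/2)); arm.pause(.2)
    D.append(optics.calibration("wrist"));cv2.imwrite(f"pics/v{k}.png",optics.get_image("wrist"))
    for o in("drive_hub","lid_tab"):print(k,o,[(np.round(d["position"],1).tolist(),round(d["conf"],2)) for d in optics.search_frame("wrist",o)])
pickle.dump(D,open("D2.pkl","wb"))
im=optics.get_image("scene");print(status.read_state()["time_s"])
a=cv2.imread("pics/v0.png");b=cv2.imread("pics/v1.png")
m=np.full((600,800,3),0,np.uint8);m[:300]=cv2.resize(np.hstack([a,b]),(800,300),interpolation=3)
m[300:]=np.hstack([cv2.resize(im[90:240,140:340],(400,300)),np.zeros((300,400,3),np.uint8)])
P=[proj(c,(540,37,78)) for c in D];print(P)
for c,i,x in((D[0],a,400),(D[1],b,600)):
    u,v=proj(c,(540,37,78)).astype(int);m[300:600,x:x+200]=cv2.resize(i[v-45:v+45,u-30:u+30],(200,300),interpolation=2)
cv2.imwrite("pics/m3.png",m)
E
```

```text
[652.8  37.1 252.8] [-0.1 -0.5 -0.6]
0 drive_hub [([345.7, 221.9], 0.77)]
0 lid_tab [([354.6, 352.8], 0.75)]
1 drive_hub [([202.2, 223.9], 0.95)]
1 lid_tab [([209.2, 352.3], 0.81)]
13.8667
[array([357.01042507, 238.80993804]), array([206.23717273, 239.84874145])]
```

View pics/m3.png

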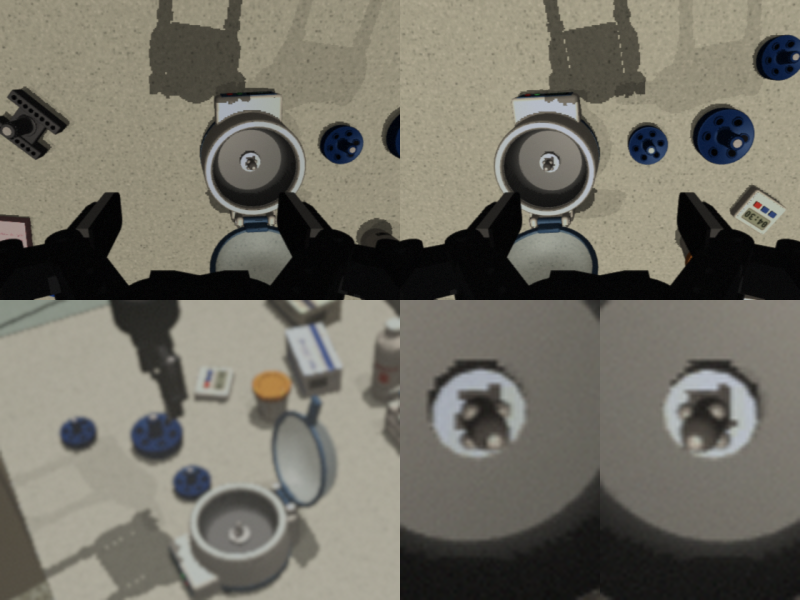

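The lid is open on its stop. The flange disc is at v0 (350,226.5), v1 (209,227.5); the spindle tip is at v0 (354,234), v1 (203.5,235).

```bash
python3 - <<'E'
from h import *
import pickle
a,b=pickle.load(open("D2.pkl","rb"));P=[]
for c,n,g in((a,"v0",(350,226)),(b,"v1",(209,227))):
    i=cv2.cvtColor(cv2.imread(f"pics/{n}.png"),cv2.COLOR_BGR2GRAY);x,y=g
    m=np.zeros_like(i);m[y-20:y+20,x-20:x+20]=(i[y-20:y+20,x-20:x+20]>150);ys,xs=np.nonzero(m)
    h=cv2.convexHull(np.c_[xs,ys].astype(np.float32));e=cv2.fitEllipse(h);P.append(e[0]);print(e,plane(c,e[0],52))
print("flange",*tri([(a,P[0]),(b,P[1])]))
print("tip",*tri([(a,(353.7,233.5)),(b,(203.3,235))]))
st=status.read_state()
print("arm",st["tcp_pos"])
E
```

```text
((350.12506103515625, 226.62596130371094), (24.775676727294922, 26.75615119934082), 63.66244888305664) [536.16824892  34.81612793  52.        ]
((208.46865844726562, 227.77865600585938), (25.20075798034668, 27.387819290161133), 113.61361694335938) [536.34036575  34.56848083  52.        ]
flange [536.04645863  34.69778015  52.61188432] [0.1, 0.1]
tip [535.50865111  33.92271706  75.77033818] [0.2, 0.2]
arm [480.11876912 109.22197941 299.99439413]
```

```bash
python3 - <<'E'
from h import *
q=quat(np.pi/2);K=np.array([503.6,299.6,60.])
arm.reach(K+[0,0,80],q);arm.movel(K,120)
s=status.read_state();print(s["tcp_pos"].round(1),s["force"].round(1))
grab(100);s=status.read_state();print("grip",s["width"],s["finger_force"],s["force"].round(1),s["tcp_pos"].round(2))
if s["width"]<15: raise SystemExit("no grip")
z0=s["tcp_pos"][2];open("z0","w").write(str(z0))
arm.movel(K+[0,0,115],150); s=status.read_state();print("lift",s["width"],s["force"].round(1),s["tcp_pos"].round(1))
arm.movel([536.0,34.4,z0+113],200);arm.pause(.2)
s=status.read_state();print(s["width"],s["force"].round(1),s["tcp_pos"].round(1),s["time_s"])
a=optics.get_image("scene")[90:240,140:340];b=optics.get_image("wrist");cv2.imwrite("pics/m4.png",np.hstack([cv2.resize(a,(400,300),interpolation=2),cv2.resize(b,(400,300))]))
E
```

```text
[504.4 299.8  60.8] [1.3 0.2 0.5]
grip 20.327515302306576 97.65082955360413 [ 0.1 -0.2  3. ] [503.97 299.8   60.59]
lift 20.16195054470406 [-0.1  0.3 -1.5] [502.7 299.1 173.7]
19.924676265142622 [-0.  -0.3 -1.3] [535.9  35.2 173.6] 18.8833
```

View pics/m4.png

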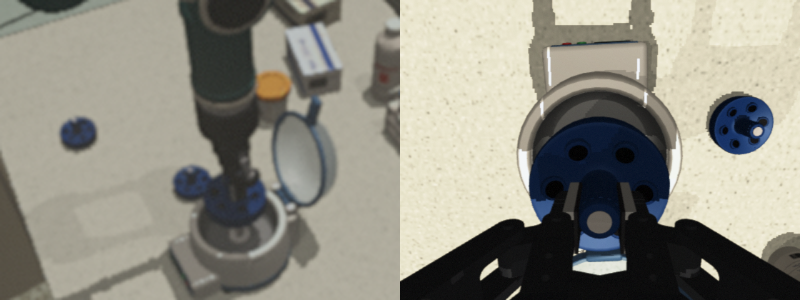

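The rotor is upright in the grip over the bowl; the knob top is at wrist (279,311). Next I check its centring, then lower it with force checks.

```bash
python3 - <<'E'
from h import *
z0=float(open("z0").read());c=optics.calibration("wrist")
k=plane(c,(278.6,310.8),66+173.6-z0);print("knob",k.round(1),status.read_state()["tcp_pos"].round(1))
xy=np.array([536.0,34.4])
for h in(60,34,28,24,20,17,14,12,11):
    arm.movel([*xy,z0+52+h],100 if h>30 else 30);s=status.read_state();F=s["force"]
    print(h,F.round(1),s["tcp_pos"].round(1),round(s["tcp_pos"][2]-z0-52,1))
    if np.linalg.norm(F)>14: print("stop");break
print(s["time_s"],s["width"])
E
```

```text
knob [535.9  34.9 179. ] [536.   35.  173.6]
60 [ 0.4 -1.2 -1.8] [535.9  34.5 172.5] 59.9
34 [-0.2  0.1 -0.9] [535.3  34.3 145.7] 33.1
28 [ 0.8  0.2 -1.7] [536.   34.4 140.6] 28.0
24 [-0.8 -0.2 -1.6] [535.8  34.4 136.3] 23.7
20 [ 0.4 -0.2 -0.7] [535.7  34.4 132.2] 19.6
17 [-0.2 -0.1 -1.1] [535.8  34.4 129.3] 16.7
14 [-1.   0.4 -1.1] [535.7  34.4 126.3] 13.7
12 [-0.1 -0.5 -1.9] [535.9  34.4 124.4] 11.8
11 [-0.3  1.2 -2.4] [536.2  34.5 123.7] 11.1
21.5583 19.99512142109911
```

```bash
python3 - <<'E'
from h import *
z0=float(open("z0").read())
for h in np.arange(10,-9,-1.):
    arm.movel([536.0,34.4,z0+52+h],25);s=status.read_state();F=s["force"]
    print(h,F.round(1),round(s["tcp_pos"][2]-z0-52,2),round(s["width"],1))
    if F[2]>22 : break
arm.pause(.5);s=status.read_state();print(s["force"].round(1),s["tcp_pos"].round(2)-[0,0,z0+52],s["time_s"])
E
```

```text
10.0 [ 1.   2.1 -0.3] 10.21 19.4
9.0 [0.4 2.7 0.8] 9.34 19.6
8.0 [0.3 3.3 4.5] 8.61 19.6
7.0 [-0.2  2.3  5.7] 7.91 19.6
6.0 [0.4 3.5 5.1] 6.94 19.5
5.0 [1.3 2.9 3.2] 5.17 19.7
4.0 [  6.6   1.6 -10.5] 2.3 19.9
3.0 [ 5.1  2.2 -9.9] 1.08 19.9
2.0 [ 5.3  2.8 -7.9] 0.81 19.9
1.0 [ 2.9  3.4 -5.2] 0.58 19.8
0.0 [ 1.4  1.8 -2.8] 0.13 20.0
-1.0 [-2.4  1.1  5.8] -0.06 19.9
-2.0 [-4.5  1.1 10.9] -0.09 19.7
-3.0 [-7.7  1.6 17.8] -0.12 19.8
-4.0 [-8.9  0.8 23. ] -0.13 19.7
[-9.1  1.1 23.7] [ 5.36390000e+02  3.42100000e+01 -1.41355822e-01] 25.8083
```

```bash
python3 - <<'E'
from h import *
a=optics.get_image("scene")[90:240,140:340];b=optics.get_image("wrist");cv2.imwrite("pics/m5.png",np.hstack([cv2.resize(a,(400,300),interpolation=2),cv2.resize(b,(400,300))]))
E
```

```text
(no output)
```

View pics/m5.png

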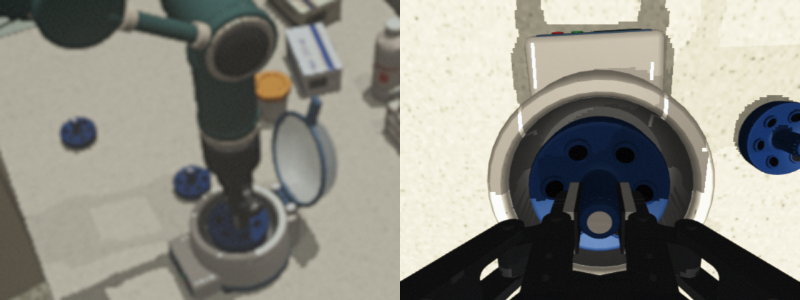

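The rotor sits level in the bowl (knob at wrist (279,311)). The lid is still open, and the small rotors have not moved.

```bash
python3 -c "
from h import *
s=status.read_state();print(s['force'],s['finger_force']);print(arm.hand_in())"
```

```text
[-9.20819576  0.54562418 22.41077535] 101.90181970596313
the job is handed in; nothing more can be done
None
```

Job handed in: the lid is resting open on its stop, and the blue rotor snapped past the spring balls and is fully home on its seat, still gripped and pushed down with about 22 N.

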